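Set up the bench magnifier in front of a valve body

ROBOT

A 6-joint arm with a two-finger parallel gripper is mounted at the origin on the work surface. World frame = base frame: x ahead of the robot, y to its left, z up, the work surface at z = 0. Lengths are in m, angles in degrees, forces in N, time in s.
With the tool pointing down it reaches from about 0.4 to 0.825 m from the base axis. Payload 7 kg.
Tool frame: the origin (TCP) lies at the very end of the fingers, on their centre line; the grasp point (between the pads) lies 19 mm behind it; z points along the fingers, y is the line along which they close (so a half turn about z gives the same grasp; the last joint's range is limited). The gripper opens to 88 mm and grips with 3 to 60 N. Pads are 19 mm wide; open, the fingers measure 130 mm over their backs; the gripper's body (78 mm by 193 mm) begins 47 mm behind the grasp point.
Start: joints at [86.408, 20.546, 0.682, 0, -70.136, -16.507], TCP at [0.232, 0.634, 0.227] pointing down, gripper open.
Joint ranges: [-176.03, 176.03], [-82.01, 121.73], [-58.28, 71.71], [-173.87, 95.51], [-174.79, -0.11], [-173.66, 173.66]. Speed limits (degrees/s): [136.94, 136.94, 172.46, 180, 180, 180].

INTERFACE

Orientations are given as [roll, pitch, yaw] about the fixed x, y, z axes, in that order (R = Rz(yaw) Ry(pitch) Rx(roll)).
In Python, from bench import arm gives the robot as it stands.
- The arm moves only by the shell command python3 -m inch 'ROWS'. ROWS is JSON, a list of rows, each a list of 5 numbers: the shift along the tool's x, y, z in mm, then the turn about the tool's z in degrees, then the opening, from 0 (shut) to 1 (fully open). In form: [[dx, dy, dz, turn, claw], ...]. A call has 1 to 8 rows; each row is the pose to reach, as a shift and turn from the pose commanded when the call began, along the tool's axes at that moment; what a row does not reach only later rows make up. A row lasts 1/8 s, in which the tool goes at most 62.5 mm and 10.7 degrees, less where a joint would pass 70% of its speed; a pose out of reach is approached as far as the arm can. A call with a gripper value outside its range is refused whole. The fingers move at their own pace and stop on an object; the grip force is fixed at half the most. Time passes only in rows, so rows that repeat a pose let the fingers close. It gives the time, the measured TCP pose, the force, the opening and the grip force at its end, in the units of the state.
- arm.state(): the state, without advancing time (a new reading comes with each control period).
- arm.camera(name): name is "side" or "top" or "wrist"; returns a dict with "img" (384x512x3 uint8, red, green, blue), "z_map" (384x512 float32, m along the optical axis (not along the pixel's ray), 0 where there is no reading), "camera_matrix" (3x3 intrinsics, pixels), "position" and "attitude" of the camera in the world. Camera axes: x right, y down, z forward; pixel columns grow to the right and rows downward; lengths in m; the calibration is good to about 2 mm. A picture is of the moment at which its call begins.
- arm.close_job(): hands the job in; it is judged then, once.
The state is a dict: "time_s": time; "q": joint angles; "qd": joint speeds; "effort": joint torques, N m; "position": TCP position; "eef_rot": TCP orientation; "ft_force": force on the tool from outside, world axes, zero at the start; "ft_torque": the same for the moment, N m; "gripper_width": opening from 0.0 (shut) to 1.0 (fully open); "grip_force": force on a finger pad.
Only numpy, scipy, OpenCV 4.12 (cv2) and the standard library are available. Lean on these libraries where they do the work, as an engineer would, in place of code of your own. Each camera call takes 0.05 s, during which the arm holds its last target. There are 200 camera calls.

TASK

Set the magnifier stand down in the steel corner stop, push its foot home so that it is flush against both bars, and let go of it. Then tilt and swivel its lens until it is square-on to the valve body's sloping flange face (lens and face parallel), and let go with the foot still home. Touch neither the valve body nor its cradle, with the gripper or with the magnifier, and leave the other things on the bench where they are.

Things in the scene. Friction and masses are not known exactly. Their poses are not given: they have to be found in the camera images.
- stand: Loose bench magnifier, 0.83 kg. Square grey foot 120 x 120 x 18 mm; origin at the centre of its underside, z up the mast (18 mm across, at the centre), x, y square to the sides. A collar 155 mm up swivels round the mast and carries, on a level tilt hinge 40 mm out from the mast axis, the lens frame. Both joints are stiff (about 0.1 N m) and stay where left.
- top_grip (a point): Centre of the black grip block on top of the mast: 50 mm along x, 18 mm along y, 36 mm high; 243 mm above the underside of the foot; axes as the stand's.
- swivel (a joint): Swivel of the lens arm about the mast, rad, range -2.9 to 2.9: at 0 the arm points along the stand's -x; it grows anticlockwise seen from above.
- tilt (a joint): Tilt of the lens frame, rad, range -0.5 to 1.2: 0 is level, positive with the handle end raised, about the hinge 40 mm out from the mast axis and 155 mm above the bench.
- lens (a point): Centre of the round lens (94 mm over its rim, rim 10 mm thick), 60 mm from the tilt hinge towards the handle. z is the lens's optical axis (upper side), -x points along the handle, y along the tilt hinge.
- handle (a point): Grip point of the lens handle, 142 mm from the tilt hinge; the handle is a black bar 66 mm long, 16 mm wide (along y), 14 mm thick (z), its outer end 30 mm beyond this point. Axes as lens.
- station: Corner stop: two fixed steel bars on the bench, 12 mm wide and 16 mm high, with inner faces at x = +60 mm (bar along y, 150 mm long) and y = +60 mm (bar along x, 132 mm long) of this frame. The origin, on the bench, is where the foot's centre (the mast axis) lies when the foot is home against both bars.
- cradle: Fixed dark steel cradle carrying the valve body. Its origin lies on the bench at (about) the station's origin, not in the cradle: the base plate, 100 x 140 x 10 mm, is centred at x = -205 mm of this frame, with two cheeks up to 93 mm high at y = -62 and +62 mm. Its -x points from the mast's final place to the valve body.
- face (a point): Centre of the flat flange face (80 mm across, four bolt holes and a bore) of the aluminium valve body in the cradle, about 88 mm above the bench and 180 mm from the mast's final place. z is the face's outward normal, sloping up and back over the mast's final place; y is level. The flange's upper edge is at most 120 mm above the bench.
- gear_shaft: Steel gear shaft standing upright, 48 mm across, 105 mm high, origin under its centre. Leave alone.
- seal_ring: Flat black rubber ring, 80 mm across, 7 mm high. Leave alone.
- flange_ring: Flat steel ring, 90 mm across, 12 mm high. Leave alone.
- housing: Aluminium pump housing, 100 mm across, 80 mm high, with a side port reaching 56 mm along y. Leave alone.
- wash_bottle: Clear plastic bottle, 68 mm across, 170 mm high. Leave alone.
- screwdriver: Screwdriver lying along its x, about 200 mm long. Leave alone.
- bearing: Steel bearing lying flat, 60 mm across, 18 mm high. Leave alone.

How it is judged:
By the outcome, as a careful person would: the job done as asked, in the order asked, and still so for the second after the job is handed in, with the robot touching nothing.
It also fails if it takes over 66 s, if anything falls off the work surface, if the arm or the gripper's body presses on something with over 40 N, if the wrist force passes 120 N, or if a joint passes its speed limit or range.

## Working session

There is one attempt and no reset: what is moved stays moved. The work goes in short steps, Python scripts to look and compute and a shell command to move; the robot and the scene stay as the last step left them, time stands still between calls to the robot, and variables do not carry over. Pictures are saved under pics/ and viewed, at most 10 in all, crops included, and the job is handed in when it is done.

```bash
mkdir -p pics; ls; cat > h.py <<'E'
from bench import arm
import numpy as np, cv2
from scipy.spatial.transform import Rotation as R
def rot(a):
    a=np.array(a,float)
    if a.shape==(3,3): return a
    if a.size==4: return R.from_quat(a).as_matrix()
    return R.from_euler('xyz',a,degrees=True).as_matrix()
def cam(n):
    c=arm.camera(n); c['R']=rot(c['attitude']); return c
def cloud(c):
    K=c['camera_matrix']; z=c['z_map']; v,u=np.mgrid[:z.shape[0],:z.shape[1]]
    P=np.stack([(u-K[0,2])/K[0,0]*z,(v-K[1,2])/K[1,1]*z,z],-1)@c['R'].T+c['position']
    P[z==0]=np.nan
    return P
def save(c,n): cv2.imwrite('pics/'+n,cv2.cvtColor(c['img'],cv2.COLOR_RGB2BGR))
E
python3 - <<'E'
from h import *
print(arm.state())
ims=[]
for n in ['top','side']:
    c=cam(n); print(n,c['position'],c['attitude'],c['camera_matrix'].tolist()); save(c,n+'0.png'); np.savez(n+'0.npz',P=cloud(c),img=c['img'])
E
```

```text
pics
{'time_s': 0.0, 'q': array([ 8.64078044e+01,  2.05918436e+01,  6.33180991e-01, -2.33024044e-02,
       -7.01349041e+01, -1.65065008e+01]), 'qd': array([-0.04900529,  0.0639085 , -0.00382491, -0.04421289,  0.10204326,
        0.05351015]), 'effort': array([ 9.57072116e-04, -5.82713234e+01,  2.93070441e+01,  6.99766651e+00,
        7.16846334e-03, -1.57981781e-04]), 'position': array([0.23179752, 0.6334209 , 0.22560356]), 'eef_rot': array([ 1.79904065e+02, -5.58483166e-03, -2.01066279e+01]), 'ft_force': array([ 0.62078117, -0.00217135,  0.62045987]), 'ft_torque': array([ 0.0070168 , -0.01436753,  0.01827564]), 'grip_force': 0.0, 'gripper_width': 0.9985722204324838}
top [0.26301116 0.0340523  1.32796043] [-167.75404548   -0.32653263  -95.19495068] [[385.7988426736174, 0.0, 257.1209022698656], [0.0, 385.7988426736174, 187.71860944636103], [0.0, 0.0, 1.0]]
side [ 0.28117714 -1.03981813  0.80796693] [-121.51603423    1.29517603  -13.39956111] [[385.60993233136907, 0.0, 255.39818059044072], [0.0, 385.60993233136907, 192.8332593865632], [0.0, 0.0, 1.0]]
```

View pics/top0.png

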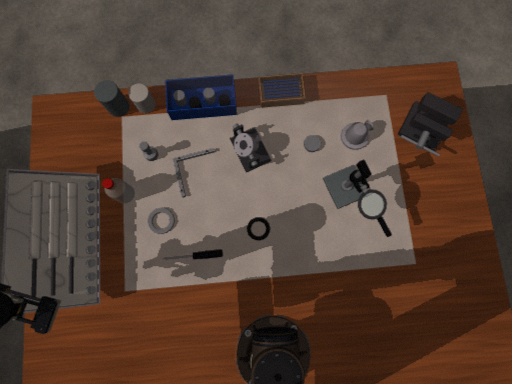

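View pics/side0.png

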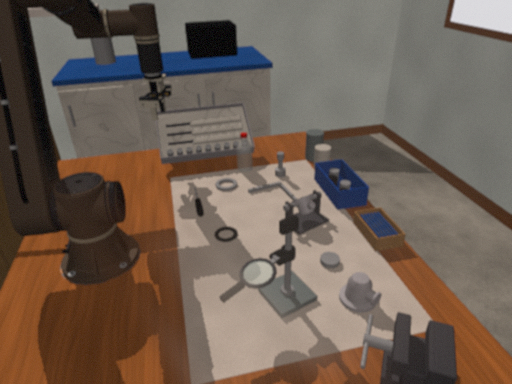

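```bash
python3 - <<'E'
from h import *
d=np.load('top0.npz'); P=d['P']; img=d['img']
def px(u,v): return P[v,u].round(3)
for n,p in dict(grip=(362,170),foot=(340,188),lens=(372,205),handle=(384,226),corner=(178,159),b1=(215,151),b2=(184,194),valve=(245,146),cradle=(258,163),gear=(147,147),bottle=(108,184),ring=(162,220),seal=(258,228),bearing=(313,143),housing=(356,130),paper=(220,200)).items(): print(n,px(*p))
# foot: z band 10-26mm around
def band(u0,u1,v0,v1,z0,z1):
    m=np.zeros(P.shape[:2],bool); m[v0:v1,u0:u1]=True
    return m&(P[...,2]>z0)&(P[...,2]<z1)
m=band(315,385,155,215,.011,.026); Q=P[m][:,:2].astype(np.float32); print('foot',m.sum(),cv2.minAreaRect(Q))
m=band(168,228,140,205,.009,.024); Q=P[m]; print('bars',m.sum(),Q[:,2].mean())
r=cv2.minAreaRect(Q[:,:2].astype(np.float32)); print(r)
print(cv2.boxPoints(r))
big=cv2.resize(cv2.cvtColor(img,cv2.COLOR_RGB2BGR)[110:240,130:280],None,fx=4,fy=4,interpolation=cv2.INTER_CUBIC)
big2=cv2.resize(cv2.cvtColor(img,cv2.COLOR_RGB2BGR)[140:250,310:410],None,fx=4,fy=4,interpolation=cv2.INTER_CUBIC)
print(big.shape,big2.shape)
cv2.imwrite('pics/crop1.png',big)
E
```

```text
grip [ 0.521 -0.3    0.249]
foot [ 0.518 -0.286  0.02 ]
lens [ 0.431 -0.347  0.144]
handle [ 0.364 -0.376  0.139]
corner [0.672 0.269 0.022]
b1 [ 0.698  0.139 -0.002]
b2 [0.546 0.255 0.019]
valve [0.676 0.03  0.091]
cradle [ 0.615 -0.008  0.084]
gear [0.697 0.354 0.105]
bottle [nan nan nan]
ring [0.465 0.337 0.003]
seal [0.407 0.01  0.003]
bearing [ 0.69  -0.212  0.019]
housing [ 0.704 -0.353  0.079]
paper [0.516 0.133 0.004]
foot 847 ((0.5587499141693115, -0.2902984619140625), (0.19758015871047974, 0.13079525530338287), 16.086698532104492)
bars 315 0.016201410699990967
((0.6386407017707825, 0.23168319463729858), (0.16661711037158966, 0.2029489278793335), 83.32227325439453)
[[0.5281672  0.16073972]
 [0.72973925 0.13713989]
 [0.7491142  0.30262667]
 [0.54754215 0.3262265 ]]
(520, 600, 3) (440, 400, 3)
```

View pics/crop1.png

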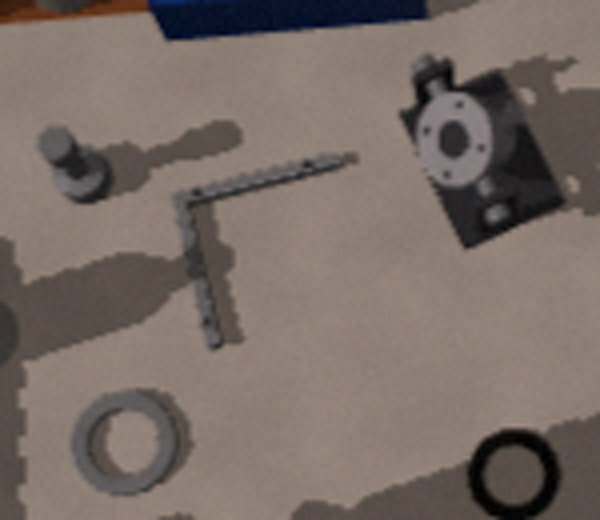

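```bash
python3 -m inch '[[0,0,-60,0,1],[220,150,-150,0,1],[220,150,-150,0,1],[220,150,-150,0,1],[440,300,-200,0,1],[440,300,-200,0,1],[440,300,-200,0,1],[440,300,-200,0,1]]'; python3 -m inch '[[190,130,-50,0,1],[190,130,-50,0,1],[190,130,-50,0,1],[190,130,-50,0,1],[190,130,-50,0,1]]'
python3 - <<'E'
from h import *
d=np.load('top0.npz'); P=d['P']
for k in range(1):
  m=np.zeros(P.shape[:2],np.uint8); cv2.circle(m,(243,145),8,1,-1); cv2.circle(m,(243,145),4,0,-1)
  Q=P[(m>0)&~np.isnan(P[...,0])]
  for it in range(3):
    c=Q.mean(0); n=np.linalg.svd(Q-c)[2][2]; n*=np.sign(n[2]); r=(Q-c)@n; print(c,n,r.std(),np.degrees(np.arccos(n[2])),np.degrees(np.arctan2(n[1],n[0]))); Q=Q[abs(r)<2*r.std()]
c=cam('wrist'); print(arm.state()['time_s'],c['position'],c['attitude']); save(c,'w1.png'); np.savez('w1.npz',P=cloud(c),img=c['img'],K=c['camera_matrix'],R=c['R'],t=c['position'])
E
```

```text
time_s: 1.1
position: [0.478, 0.2894, 0.4019]
eef_rot: [180.0, 0.0, -20.1]
ft_force: [1.8, 1.0, 0.7]
gripper_width: 1.004
grip_force: 0.0
time_s: 1.72
position: [0.6127, 0.1011, 0.4509]
eef_rot: [179.9, 0.0, -20.3]
ft_force: [-0.7, 0.0, -0.3]
gripper_width: 0.996
grip_force: 0.0
[0.68124275 0.03678827 0.08767526] [-0.23418219  0.60242234  0.76305047] 0.0021304912229509984 40.26613619429855 111.24280867947292
[0.68140601 0.03679059 0.08775881] [-0.24394961  0.59926923  0.76247294] 0.001823293663835165 40.31730552717211 112.15018102654024
[0.68129327 0.03633274 0.08804632] [-0.25105354  0.59981321  0.75973432] 0.0016892360637138133 40.55921814440519 112.71188778831622
1.775 [0.690097   0.07333198 0.60871445] [ 1.62566733e+02 -8.89557462e-02 -1.10405018e+02]
```

View pics/w1.png

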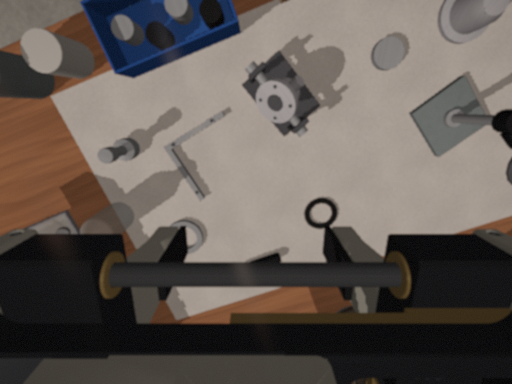

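```bash
cat >> h.py <<'E'
def onplane(d,uv,z):
    K,Rm,t=d['K'],d['R'],d['t']; uv=np.asarray(uv,float).reshape(-1,2)
    r=np.c_[(uv[:,0]-K[0,2])/K[0,0],(uv[:,1]-K[1,2])/K[1,1],np.ones(len(uv))]@Rm.T
    return (t+r*((z-t[2])/r[:,2])[:,None])[:,:2]
def plane(Q,it=4):
    for _ in range(it):
        c=Q.mean(0); n=np.linalg.svd(Q-c)[2][2]; n=n*np.sign(n[2]); r=(Q-c)@n; Q=Q[abs(r)<2*r.std()+1e-6]
    return c,n,r.std(),np.degrees(np.arccos(n[2])),np.degrees(np.arctan2(n[1],n[0])),len(Q)
E
python3 - <<'E'
from h import *
d=np.load('w1.npz'); P=d['P']; img=d['img']; Z=P[...,2]
vv,uu=np.mgrid[:384,:512]
hsv=cv2.cvtColor(img,cv2.COLOR_RGB2HSV)
# bars
m=(Z>.009)&(Z<.024)&(uu>155)&(uu<240)&(vv>100)&(vv<205)
XY=onplane(d,np.c_[uu[m],vv[m]],.016); print('bars n',m.sum(), 'z',Z[m].mean())
# split by line about the corner
cx=onplane(d,[[170,149]],.016)[0]; e1=onplane(d,[[228,111]],.016)[0]; e2=onplane(d,[[203,196]],.016)[0]
print(cx,e1,e2)
for a in (e1,e2):
    u=(a-cx)/np.linalg.norm(a-cx); w=np.array([-u[1],u[0]])
    s=(XY-cx)@u; t=(XY-cx)@w; k=(abs(t)<.012)&(s>.02); L=cv2.fitLine(XY[k].astype(np.float32),cv2.DIST_HUBER,0,1e-4,1e-4).ravel()
    print('len',np.linalg.norm(a-cx),'dir',L[:2],np.degrees(np.arctan2(L[1],L[0]))%180,'pt',L[2:],k.sum())
# face
m=np.zeros(Z.shape,np.uint8); cv2.circle(m,(276,102),17,1,-1); cv2.circle(m,(276,102),11,0,-1)
print('face',plane(P[(m>0)&~np.isnan(Z)]))
# foot
m=((Z>.011)&(Z<.026)&(uu>400)&(uu<505)&(vv>65)&(vv<165)).astype(np.uint8)
m=cv2.morphologyEx(m,cv2.MORPH_OPEN,np.ones((5,5)))
cs=max(cv2.findContours(m,0,1)[0],key=cv2.contourArea); rect=cv2.minAreaRect(onplane(d,cs,.018).astype(np.float32)); print('foot',rect,cv2.boxPoints(rect))
d2=np.load('top0.npz');P2=d2['P']
m=(P2[...,2]>.2)&(P2[...,1]<-.2)&(P2[...,1]>-.4)&(P2[...,0]<.65)
Q=P2[m]; print('grip',m.sum(),np.nanmedian(Q,0),cv2.minAreaRect(Q[Q[:,2]>.235][:,:2].astype(np.float32)))
E
```

```text
bars n 753 z 0.015573257264210822
[0.672139   0.27621485] [0.70162388 0.12792275] [0.54813638 0.25222643]
len 0.15119492655701416 dir [ 0.17019048 -0.98541117] 99.7989 pt [0.69095385 0.19840868] 323
len 0.12630160650982458 dir [0.98396724 0.17834926] 10.273623 pt [0.59939456 0.26782036] 270
face (array([0.68368747, 0.03464959, 0.08973109]), array([-0.22510942,  0.59795444,  0.76926994]), np.float64(0.0006015289941063996), np.float64(39.711625113446246), np.float64(110.62964152445247), 453)
foot ((0.5263735055923462, -0.303383469581604), (0.12164636701345444, 0.12210886925458908), 17.98430061340332) [[ 0.44967115 -0.2640916 ]
 [ 0.487373   -0.3802344 ]
 [ 0.60307586 -0.34267533]
 [ 0.565374   -0.22653255]]
grip 182 [ 0.52176814 -0.30388076  0.25951996] ((0.5239949226379395, -0.3063216805458069), (0.049437448382377625, 0.018894564360380173), 17.621225357055664)
```

```bash
python3 -m inch '[[58,411,0,-38,1],[58,411,0,-38,1],[58,411,0,-38,1],[58,411,0,-38,1],[58,411,80,-38,1],[58,411,150,-38,1],[58,411,150,-38,1],[58,411,150,-38,1]]'; python3 -m inch '[[0,0,0,0,1],[0,0,0,0,1]]'
python3 - <<'E'
from h import *
s=arm.state(); print(s['q'].round(1),s['position'],s['eef_rot'])
c=cam('wrist'); P=cloud(c); save(c,'w2.png'); Q=P[(P[...,2]>.245)&(P[...,2]<.275)&(abs(P[...,0]-.525)<.06)&(abs(P[...,1]+.304)<.06)]
print(len(Q), Q.mean(0), cv2.minAreaRect(Q[:,:2].astype(np.float32)))
E
```

```text
time_s: 2.78
position: [0.5231, -0.3021, 0.299]
eef_rot: [-179.9, 0.1, 17.9]
ft_force: [0.9, 0.1, 0.6]
gripper_width: 1.001
grip_force: 0.0
time_s: 3.02
position: [0.5248, -0.3013, 0.3022]
eef_rot: [180.0, -0.0, 17.9]
ft_force: [-0.5, 0.9, -0.4]
gripper_width: 1.001
grip_force: 0.0
[-11.4  11.8  -1.6   0.  -76.5 119.3] [ 0.5248121  -0.30131596  0.30218506] [ 1.79972216e+02 -2.42915607e-02  1.79477147e+01]
1390 [ 0.52871392 -0.30588603  0.25980773] ((0.5263029336929321, -0.3068982660770416), (0.04965369030833244, 0.017681574448943138), 17.78643035888672)
```

View pics/w2.png

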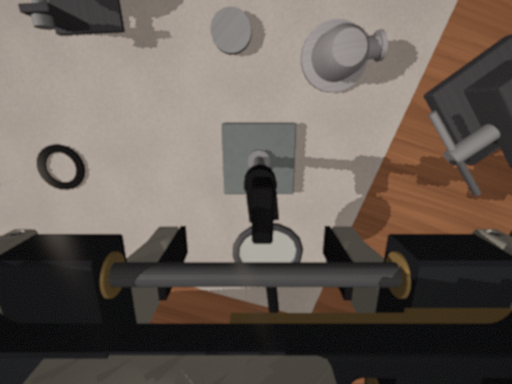

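```bash
python3 -m inch '[[-1,5,30,0,1],[-1,5,78,0,1],[-1,5,78,0,1],[-1,5,78,0,1],[-1,5,78,0,1],[-1,5,78,0,0],[-1,5,78,0,0],[-1,5,78,0,0]]'; python3 -m inch '[[0,0,0,0,0],[0,0,0,0,0],[0,0,0,0,0],[0,0,0,0,0]]';python3 -m inch '[[0,0,-20,0,0],[0,0,-40,0,0],[0,0,-40,0,0],[0,0,-40,0,0]]'
```

```text
time_s: 4.08
position: [0.525, -0.3072, 0.2238]
eef_rot: [180.0, -0.0, 17.9]
ft_force: [0.5, 0.6, -0.7]
gripper_width: 0.726
grip_force: 0.0
time_s: 4.58
position: [0.525, -0.3072, 0.2235]
eef_rot: [180.0, 0.0, 17.9]
ft_force: [-0.3, -0.1, 0.6]
gripper_width: 0.269
grip_force: 0.0
time_s: 5.08
position: [0.5241, -0.3065, 0.2616]
eef_rot: [-179.9, 0.1, 17.9]
ft_force: [1.3, -0.0, -8.4]
gripper_width: 0.201
grip_force: 30.0
```

```bash
python3 -m inch '[[-1,-25,0,0,0],[-2,-70,0,0,0],[-2,-120,0,0,0],[-3,-165,0,0,0],[10,-205,0,0,0],[22,-245,0,0,0],[35,-285,0,0,0],[48,-324,0,0,0]]'; python3 -m inch '[[13,-40,0,1,0],[26,-79,0,2,0],[64,-88,0,4,0],[103,-97,0,6,0],[142,-106,0,8,0],[170,-113,0,8,0],[181,-115,0,8,0],[181,-115,0,8,0]]'
python3 - <<'E'
from h import *
s=arm.state(); print(s['q'].round(1),s['position'],s['eef_rot'],s['ft_force'])
c=cam('wrist'); save(c,'w3.png'); np.savez('w3.npz',P=cloud(c),img=c['img'],K=c['camera_matrix'],R=c['R'],t=c['position'])
E
```

```text
time_s: 6.08
position: [0.4701, 0.0172, 0.2623]
eef_rot: [-180.0, 0.1, 17.9]
ft_force: [1.9, 0.2, -7.7]
gripper_width: 0.206
grip_force: 30.0
time_s: 7.08
position: [0.6076, 0.1808, 0.2618]
eef_rot: [180.0, 0.2, 9.9]
ft_force: [-0.9, 0.0, -7.0]
gripper_width: 0.204
grip_force: 30.0
[ 34.2  15.7  -1.6  -0.  -72.8  65.7] [0.60758375 0.18084552 0.26179585] [1.79951214e+02 1.59338145e-01 9.89138920e+00] [-0.94495651  0.04625227 -7.00638398]
```

View pics/w3.png

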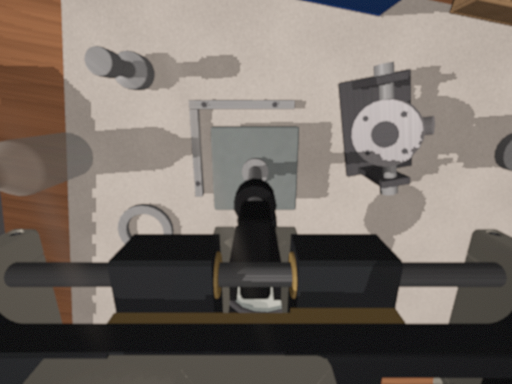

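```bash
python3 - <<'E'
from h import *
d=np.load('w3.npz'); P=d['P']; Z=P[...,2]; vv,uu=np.mgrid[:384,:512]
def fl(m,z):
    XY=onplane(d,np.c_[uu[m],vv[m]],z); L=cv2.fitLine(XY.astype(np.float32),cv2.DIST_HUBER,0,1e-4,1e-4).ravel(); return L
ok=(Z>.009)&(Z<.024)
A=fl(ok&(uu>210)&(uu<294)&(vv>97)&(vv<112),.016); B=fl(ok&(uu>188)&(uu<207)&(vv>115)&(vv<192),.016)
print('A',A,np.degrees(np.arctan2(A[1],A[0]))%180,'B',B,np.degrees(np.arctan2(B[1],B[0]))%180)
f=(uu>216)&(uu<295)&(vv>129)&(vv<175)&(Z>.03)&(Z<.08)
pf=plane(P[f]); print('foot top',pf)
g=d['img'].astype(int); 
m=((Z>.03)&(Z<.08)&(uu>205)&(uu<305)&(vv>118)&(vv<216)).astype(np.uint8)
zf=pf[0][2]; cs=max(cv2.findContours(m,0,1)[0],key=cv2.contourArea); r=cv2.minAreaRect(onplane(d,cs,zf).astype(np.float32)); print(r)
th=np.radians((np.degrees(np.arctan2(A[1],A[0]))-90+np.degrees(np.arctan2(B[1],B[0]))%180)/2 if False else 10.04)
u=np.array([np.cos(th),np.sin(th)]);v=np.array([-u[1],u[0]])
o=u*(A[2:]@u-.066)+v*(B[2:]@v-.066); print('origin',o,'foot rel',(np.array(r[0])-o)@u,(np.array(r[0])-o)@v,'tcp rel',(arm.state()['position'][:2]-o)@u,(arm.state()['position'][:2]-o)@v)
m=np.zeros(Z.shape,np.uint8); cv2.circle(m,(388,134),31,1,-1); cv2.circle(m,(386,135),17,0,-1)
for cc in [(404,113),(407,151),(369,154),(364,116)]: cv2.circle(m,cc,6,0,-1)
print('face',plane(P[(m>0)&~np.isnan(Z)]))
E
```

```text
A [ 0.1767963  -0.98424745  0.6883034   0.21045175] 100.18321 B [0.9856644  0.16871777 0.60797364 0.27006513] 9.713276
foot top (array([0.63221464, 0.18406198, 0.04734011]), array([0.01864604, 0.00350085, 0.99982002]), np.float64(0.0006800446371302997), np.float64(1.0870715180543762), np.float64(10.63366628844025), 2888)
((0.6049559712409973, 0.18107372522354126), (0.1201401799917221, 0.11939942836761475), 9.820427894592285)
origin [0.62214523 0.20554774] foot rel -0.02119271842382543 -0.02110252803526555 tcp rel -0.019316295097189413 -0.0220351191906288
face (array([0.68544227, 0.03352284, 0.09076402]), array([-0.22070734,  0.59982606,  0.7690884 ]), np.float64(0.0006142175431021595), np.float64(39.727901623270334), np.float64(110.20120469967485), 1547)
```

```bash
python3 -m inch '[[0,0,15,0,0],[0,0,25,0,0],[0,0,29,0,0],[0,0,29,0,0],[0,0,29,0,0]]'; python3 -m inch '[[6,0,0,0,0],[12,0,0,0,0],[18,0,0,0,0],[18,0,0,0,0],[18,-6,0,0,0],[18,-12,0,0,0],[18,-18,0,0,0],[18,-18,0,0,0]]';  python3 -m inch '[[2,0,0,0,0],[3,0,0,0,0],[3,-2,0,0,0],[3,-3,0,0,0],[3,-3,0,0,0]]'
```

```text
time_s: 7.75
position: [0.6082, 0.1811, 0.235]
eef_rot: [-180.0, -0.0, 9.9]
ft_force: [-0.5, 0.4, -8.2]
gripper_width: 0.203
grip_force: 30.0
time_s: 8.75
position: [0.6224, 0.2025, 0.2346]
eef_rot: [-180.0, -0.0, 9.9]
ft_force: [0.2, -0.5, -7.2]
gripper_width: 0.205
grip_force: 30.0
time_s: 9.38
position: [0.6249, 0.2053, 0.2344]
eef_rot: [180.0, 0.0, 9.9]
ft_force: [-0.9, -0.3, -8.2]
gripper_width: 0.2
grip_force: 30.0
```

```bash
python3 -m inch '[[0,0,1,0,0],[0,0,2,0,0],[0,0,3,0,0],[0,0,3,0,0]]'; python3 -m inch '[[1,0,0,0,0],[2,0,0,0,0],[2,0,0,0,0]]';  python3 -m inch '[[0,-1,0,0,0],[0,-2,0,0,0],[0,-2,0,0,0]]'
```

```text
time_s: 9.88
position: [0.6252, 0.2053, 0.2326]
eef_rot: [-180.0, -0.1, 9.9]
ft_force: [-4.6, -0.0, 1.7]
gripper_width: 0.201
grip_force: 30.0
time_s: 10.25
position: [0.6274, 0.2057, 0.2331]
eef_rot: [-180.0, -0.1, 9.9]
ft_force: [-4.7, -0.4, 5.0]
gripper_width: 0.202
grip_force: 30.0
time_s: 10.62
position: [0.6271, 0.2066, 0.2332]
eef_rot: [179.9, -0.1, 9.9]
ft_force: [-4.5, -4.5, 5.0]
gripper_width: 0.201
grip_force: 30.0
```

```bash
python3 -m inch '[[0,0,0,0,0.5],[0,0,0,0,0.5],[0,0,0,0,0.5],[0,0,0,0,0.5],[0,0,-20,0,0.6],[0,0,-80,0,0.6],[0,0,-80,0,0.6],[0,0,-80,0,0.6]]'
cat > meas.py <<'E'
from h import *
import sys
c=cam('wrist'); save(c,sys.argv[1]+'.png'); d=dict(P=cloud(c),img=c['img'],K=c['camera_matrix'],R=c['R'],t=c['position']); np.savez(sys.argv[1]+'.npz',**d)
P=d['P'];Z=P[...,2];vv,uu=np.mgrid[:384,:512]
th=np.radians(10.0);u=np.array([np.cos(th),np.sin(th)]);v=np.array([-u[1],u[0]]);o=np.array([.6222,.2055])
g=onplane(d,np.c_[uu.ravel(),vv.ravel()],.017)-o; X=(g@u).reshape(Z.shape);Y=(g@v).reshape(Z.shape)
ok=(Z>.008)&(Z<.027)
big=cv2.resize(c['img'],None,fx=1,fy=1)
h=cv2.cvtColor(c['img'],cv2.COLOR_RGB2LAB).astype(float)
# rectified view of the corner, 0.25 mm/px, plane z=.017
xs=np.arange(-.07,.08,.00025)
gx,gy=np.meshgrid(xs,xs,indexing='ij'); W=o+gx[...,None]*u+gy[...,None]*v
Q=(np.c_[W.reshape(-1,2),np.full(W.size//2,.017)]-d['t'])@d['R']; K=d['K']
mu=(Q[:,0]/Q[:,2]*K[0,0]+K[0,2]).reshape(gx.shape).astype(np.float32); mv=(Q[:,1]/Q[:,2]*K[1,1]+K[1,2]).reshape(gx.shape).astype(np.float32)
rr=cv2.remap(c['img'],mu,mv,cv2.INTER_CUBIC); cv2.imwrite('pics/'+sys.argv[1]+'r.png',cv2.cvtColor(rr[::-1,::-1],cv2.COLOR_RGB2BGR))
for nm,m in (('foot',ok&(abs(X+.0)<.056)&(Y<.055)&(Y>-.09)&(X<.058)),):
    m=m.astype(np.uint8); cs=max(cv2.findContours(m,0,1)[0],key=cv2.contourArea); print(nm,m.sum())
print('foot plane',plane(P[ok&(abs(X)<.045)&(abs(Y)<.045)&(np.hypot(X,Y)>.02)]))
E
python3 meas.py w4
```

```text
time_s: 11.62
position: [0.6266, 0.2078, 0.3116]
eef_rot: [-180.0, -0.0, 9.9]
ft_force: [0.4, 0.9, -1.0]
gripper_width: 0.601
grip_force: 0.0
foot 3439
foot plane (array([0.63161087, 0.20728617, 0.01788445]), array([6.38987894e-05, 1.60622384e-03, 9.99998708e-01]), np.float64(0.0006588531225508712), np.float64(0.09210268150075944), np.float64(87.72186085842522), 1643)
```

View pics/w4r.png

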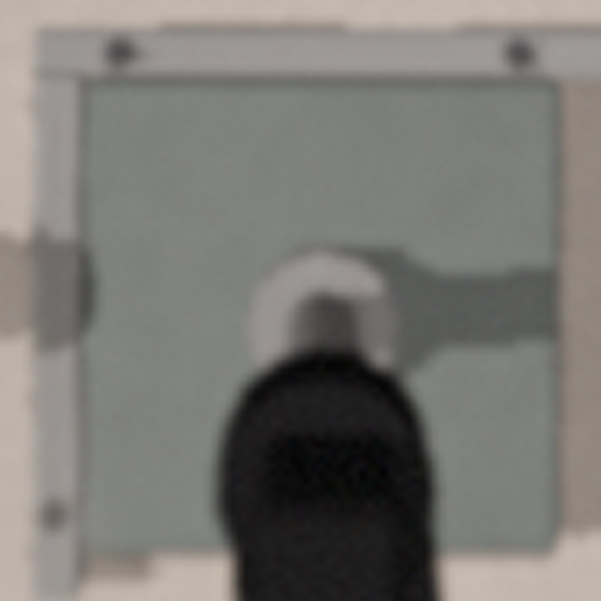

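```bash
python3 -m inch '[[-40,4,-20,85,1],[-80,8,-20,85,1],[-120,12,-20,85,1],[-186,18,-20,85,1],[-186,18,-20,85,1],[-186,18,-20,85,1],[-186,18,-20,85,1],[-186,18,-20,85,1]]'; python3 -m inch '[[0,0,0,90,1],[0,0,0,90,1],[0,0,0,90,1],[0,0,0,90,1],[0,0,0,90,1],[0,0,0,90,1],[0,0,0,90,1],[0,0,0,90,1]]'; python3 -m inch '[[0,0,0,5,1],[0,0,0,5,1],[0,0,0,5,1]]'
python3 - <<'E'
from h import *
s=arm.state(); print(s['q'].round(1),s['position'],s['eef_rot'])
c=cam('wrist'); save(c,'w5.png'); np.savez('w5.npz',P=cloud(c),img=c['img'],K=c['camera_matrix'],R=c['R'],t=c['position'])
E
```

```text
time_s: 12.68
position: [0.446, 0.1576, 0.3304]
eef_rot: [179.9, -0.0, -75.4]
ft_force: [0.3, -0.0, 0.5]
gripper_width: 0.999
grip_force: 0.0
time_s: 13.68
position: [0.4461, 0.1576, 0.3303]
eef_rot: [-180.0, -0.1, -161.4]
ft_force: [0.2, 0.3, 0.5]
gripper_width: 1.001
grip_force: 0.0
time_s: 14.05
position: [0.4464, 0.1578, 0.331]
eef_rot: [-180.0, -0.1, -165.9]
ft_force: [-0.1, 0.3, -0.0]
gripper_width: 1.001
grip_force: 0.0
[  43.4   -2.   -13.4   -0.   -78.7 -119.3] [0.44636601 0.15776851 0.33098817] [-1.79973766e+02 -5.33089464e-02 -1.65924693e+02]
```

View pics/w5.png

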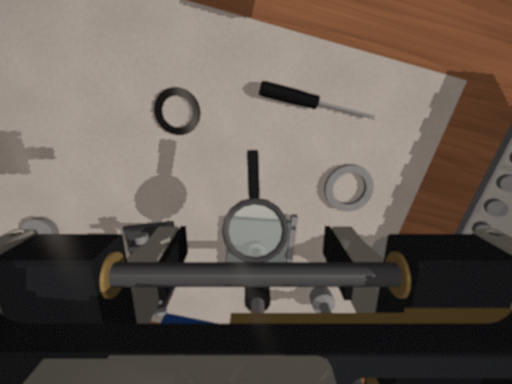

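```bash
python3 - <<'E'
from h import *
d=np.load('w5.npz'); P=d['P'];Z=P[...,2];vv,uu=np.mgrid[:384,:512]
mast=np.array([.6222,.2055])
m=(Z>.1)&(Z<.2)&(uu>242)&(uu<265)&(vv>145)&(vv<196)
Q=P[m]; print(m.sum(),Q.mean(0)); 
L=cv2.fitLine(Q.astype(np.float32),cv2.DIST_HUBER,0,1e-4,1e-4).ravel(); L[:3]*=-np.sign(L[0]); print(L,'az',np.degrees(np.arctan2(L[1],L[0])),'tilt',np.degrees(np.arcsin(L[2])))
s=(Q-L[3:])@L[:3]; e=L[3:]+np.outer([s.min(),s.max()],L[:3]); print(e, np.linalg.norm(e[:,:2]-mast,axis=1),'az from mast',np.degrees(np.arctan2(*(e[:,:2]-mast).T[::-1])))
m=(Z>.1)&(Z<.2)&(np.hypot(uu-255,vv-230)<34)&(vv<235); print('lens',plane(P[m]))
E
```

```text
535 [0.45085615 0.15540093 0.13237166]
[-0.94036865 -0.27007878 -0.20679522  0.4508574   0.15540141  0.13237207] az -163.97565 tilt -11.934609
[[0.47979126 0.16371136 0.13873487]
 [0.42221768 0.14717593 0.12607394]] [0.1484134  0.20831377] az from mast [-163.64612142 -163.74088004]
lens (array([0.51175797, 0.17255296, 0.14143661]), array([-0.16400882, -0.04247895,  0.98554383]), np.float64(0.001018444998310814), np.float64(9.754135807420898), np.float64(-165.47924670662772), 1740)
```

```bash
python3 -m inch '[[-3,-3,60,-1,1],[-3,-3,120,-1,1],[-3,-3,170,-1,1],[-3,-3,200,-1,1],[-3,-3,222,-1,1],[-3,-3,222,-1,1],[-3,-3,222,-1,0.4],[-3,-3,222,-1,0]]'; python3 -m inch '[[0,0,0,0,0],[0,0,0,0,0],[0,0,0,0,0],[0,0,0,0,0],[0,0,0,0,0],[0,0,0,0,0],[0,0,0,0,0],[0,0,0,0,0]]'
```

```text
time_s: 15.1
position: [0.4508, 0.1562, 0.1107]
eef_rot: [180.0, 0.1, -165.0]
ft_force: [0.6, -0.1, -0.7]
gripper_width: 0.837
grip_force: 0.0
time_s: 16.1
position: [0.4502, 0.1558, 0.1095]
eef_rot: [180.0, 0.0, -165.0]
ft_force: [-1.0, 1.3, -0.1]
gripper_width: 0.179
grip_force: 30.0
```

```bash
python3 -m inch '[[1,0,-8,0,0],[1.5,0,-15,0,0],[2,0,-23,0,0],[2,0,-32,0,0],[1,0,-41,0,0],[0.5,0,-49,0,0],[0.5,0,-49,0,0]]'; python3 -m inch '[[-2,0,-9,0,0],[-4,0,-17,0,0],[-7,0,-25,0,0],[-10,0,-33,0,0],[-13.5,0,-41,0,0],[-17,0,-49,0,0],[-17,0,-49,0,0]]'
```

```text
time_s: 16.98
position: [0.4498, 0.1557, 0.1592]
eef_rot: [180.0, 0.0, -165.0]
ft_force: [-3.0, -0.1, -1.5]
gripper_width: 0.175
grip_force: 30.0
time_s: 17.85
position: [0.4665, 0.1602, 0.2082]
eef_rot: [180.0, 0.0, -165.0]
ft_force: [-2.6, 0.5, -1.5]
gripper_width: 0.18
grip_force: 30.0
```

```bash
python3 -m inch '[[-5,0,-7,0,0],[-9,0,-14,0,0],[-14,0,-20,0,0],[-14,0,-20,0,0],[-14,0,-20,0,0.35],[-14,0,-20,0,0.35],[-14,0,-20,0,0.35],[-14,0,-20,0,0.35]]'
python3 - <<'E'
from h import *
s=arm.state(); print(s['q'].round(1),s['position'],s['eef_rot'])
mast=np.array([.6222,.2055])
for n in ('side','top'):
  c=cam(n); P=cloud(c); np.savez(n+'6.npz',P=P,img=c['img']); save(c,n+'6.png')
  r=P[...,:2]-mast; rad=np.hypot(r[...,0],r[...,1]); az=np.degrees(np.arctan2(r[...,1],r[...,0]))%360
  m=(rad>.045)&(rad<.14)&(abs(az-195)<40)&(P[...,2]>.13)&(P[...,2]<.235)
  print(n,m.sum(), plane(P[m]) if m.sum()>30 else '')
E
```

```text
time_s: 18.85
position: [0.4797, 0.1635, 0.2277]
eef_rot: [-180.0, 0.0, -165.0]
ft_force: [0.1, 0.6, 0.3]
gripper_width: 0.345
grip_force: 0.0
[  41.1    4.5  -20.1    0.   -65.4 -116.1] [0.47969028 0.16351136 0.22766692] [-1.79997298e+02  1.42164914e-02 -1.65044009e+02]
side 124 (array([0.54062614, 0.16884065, 0.19369702]), array([0.5524669 , 0.12773756, 0.82368892]), np.float64(0.0019361871214071335), np.float64(34.544208013388854), np.float64(13.01875814602543), 106)
top 0
```

```bash
python3 - <<'E'
import numpy as np
mast=np.array([.6222,.2055]);p=np.array([.4797,.1635]);yaw=-165.04
def fr(y): y=np.radians(y); return np.array([[np.cos(y),np.sin(y)],[np.sin(y),-np.cos(y)]])
pos=lambda a: mast+.149*np.array([np.cos(np.radians(a)),np.sin(np.radians(a))])
for k,azs in enumerate([[202,209,216,223,230,237,243],[250,257,264,271,278,284,290]]):
    print([[*(fr(yaw)@(pos(a)-p)*1e3).round(1).tolist(),round(yaw-(a-360),1)] for a in azs])
    p=pos(azs[-1]); yaw=azs[-1]-360
E
```

```text
[[-0.6, -14.5, -7.0], [-4.0, -32.4, -14.0], [-9.4, -49.7, -21.0], [-17.0, -66.3, -28.0], [-26.5, -81.8, -35.0], [-37.9, -96.0, -42.0], [-48.9, -107.0, -48.0]]
[[-1.1, -18.2, -7], [-4.4, -36.0, -14], [-9.9, -53.4, -21], [-17.4, -70.0, -28], [-26.9, -85.5, -35], [-36.5, -97.8, -41], [-47.4, -109.0, -47]]
```

```bash
python3 -m inch '[[-1,-15,0,-7,0.35],[-4,-32,0,-14,0.35],[-9,-50,0,-21,0.35],[-17,-66,0,-28,0.35],[-27,-82,0,-35,0.35],[-38,-96,0,-42,0.35],[-49,-107,0,-48,0.35],[-49,-107,0,-48,0.35]]'; python3 -m inch '[[-1,-18,0,-7,0.35],[-4,-36,0,-14,0.35],[-10,-53,0,-21,0.35],[-17,-70,0,-28,0.35],[-27,-86,0,-35,0.35],[-37,-98,0,-41,0.35],[-47,-109,0,-47,0.35],[-47,-109,0,-47,0.35]]'
python3 - <<'E'
from h import *
s=arm.state(); print(s['q'].round(1),s['position'],s['eef_rot'])
r=s['position'][:2]-[.6222,.2055]; print(np.hypot(*r),np.degrees(np.arctan2(r[1],r[0])))
mast=np.array([.6222,.2055])
for n in ('side','top'):
  c=cam(n); P=cloud(c); np.savez(n+'7.npz',P=P,img=c['img']); save(c,n+'7.png')
  r=P[...,:2]-mast; rad=np.hypot(r[...,0],r[...,1]); az=np.degrees(np.arctan2(r[...,1],r[...,0]))
  m=(rad>.045)&(rad<.13)&(abs(az+72)<40)&(P[...,2]>.15)&(P[...,2]<.235)
  print(n,m.sum(), plane(P[m]) if m.sum()>30 else '')
E
```

```text
time_s: 19.95
position: [0.5551, 0.0724, 0.2272]
eef_rot: [180.0, -0.0, -117.1]
ft_force: [0.0, -0.3, 0.0]
gripper_width: 0.349
grip_force: 0.0
time_s: 20.95
position: [0.6731, 0.0657, 0.2269]
eef_rot: [179.9, 0.0, -70.2]
ft_force: [-0.3, -0.2, 0.2]
gripper_width: 0.352
grip_force: 0.0
[ 22.   20.7   0.9  -0.  -70.3  -2.2] [0.67310957 0.06567762 0.22688965] [ 1.79949992e+02  1.99234929e-03 -7.01526869e+01]
0.14880216204087743 -69.99334825412157
side 80 (array([0.63395378, 0.11444602, 0.18872229]), array([-0.17491144,  0.5970188 ,  0.78292691]), np.float64(0.0022203905423801885), np.float64(38.47065293233969), np.float64(106.32925318787882), 77)
top 561 (array([0.64661558, 0.12303119, 0.191441  ]), array([-0.17871366,  0.53960447,  0.8227323 ]), np.float64(0.001646390172584653), np.float64(34.6407493444576), np.float64(108.3245513751292), 494)
```

```bash
python3 -m inch '[[0,0,0,0,0],[0,0,0,0,0],[0,0,0,0,0],[0,0,0,0,0],[0,0,0,0,0.4],[0,0,0,0,0.6],[0,0,0,0,0.6],[0,0,-20,0,0.6]]'; python3 -m inch '[[0,0,-50,0,0.6],[0,0,-100,0,0.6],[-60,0,-150,0,0.6],[-120,0,-170,0,0.6],[-120,0,-170,0,0.6],[-120,0,-170,0,0.6]]'
python3 meas.py w8
cat > lens.py <<'E'
from h import *
import sys
mast=np.array([.6222,.2055])
d=np.load(sys.argv[1]+'.npz'); P=d['P']; r=P[...,:2]-mast; rad=np.hypot(r[...,0],r[...,1]); az=np.degrees(np.arctan2(r[...,1],r[...,0]))
Z=P[...,2]; ang=abs(az+70)
m=(rad>.055)&(rad<.112)&(ang<35)&(Z>.15)&(Z<.23); print('lens',m.sum(),plane(P[m]))
h=(rad>.13)&(rad<.185)&(ang<15)&(Z>.2)&(Z<.29); Q=P[h]
L=cv2.fitLine(Q.astype(np.float32),cv2.DIST_HUBER,0,1e-4,1e-4).ravel(); L[:3]*=np.sign(L[2]); print('handle',h.sum(),L,'az',np.degrees(np.arctan2(L[1],L[0])),'tilt',np.degrees(np.arcsin(L[2])))
q=L[3:5]-mast; print('az from mast',np.degrees(np.arctan2(q[1],q[0])))
f=np.array([.6848,.0338,.0903]); n=np.array([-.2215,.5995,.769]); dd=P-f; hh=dd@n; rr=np.sqrt(np.maximum((dd**2).sum(-1)-hh**2,0)); m=(abs(hh)<.004)&(rr<.038)&(rr>.02); print('face',m.sum(),plane(P[m]) if m.sum()>50 else '')
E
python3 lens.py w8
```

```text
time_s: 22.05
position: [0.6722, 0.0651, 0.2459]
eef_rot: [179.8, 0.0, -70.0]
ft_force: [-0.5, 0.5, 0.5]
gripper_width: 0.567
grip_force: 0.0
time_s: 22.8
position: [0.6318, 0.179, 0.4178]
eef_rot: [-180.0, 0.0, -69.9]
ft_force: [-0.6, -0.1, -0.1]
gripper_width: 0.598
grip_force: 0.0
foot 1369
foot plane (array([0.61895047, 0.20605697, 0.01783784]), array([ 4.56314419e-04, -1.84300962e-03,  9.99998198e-01]), np.float64(0.0007934699516189692), np.float64(0.10878523251781813), np.float64(-76.09368293563257), 685)
lens 2289 (array([0.65236217, 0.12483793, 0.19031234]), array([-0.19643228,  0.54243534,  0.8168098 ]), np.float64(0.000699673101085732), np.float64(35.233293765599434), np.float64(109.90685707119329), 1804)
handle 774 [ 0.25418133 -0.78806704  0.5606623   0.67653483  0.0574798   0.24692404] az -72.12353 tilt 34.101612
az from mast -69.84296833084773
face 879 (array([0.68555071, 0.03316599, 0.09115556]), array([-0.22084723,  0.60125073,  0.76793493]), np.float64(0.0007212974858201268), np.float64(39.83119182803712), np.float64(110.16894170903427), 780)
```

View pics/w8.png

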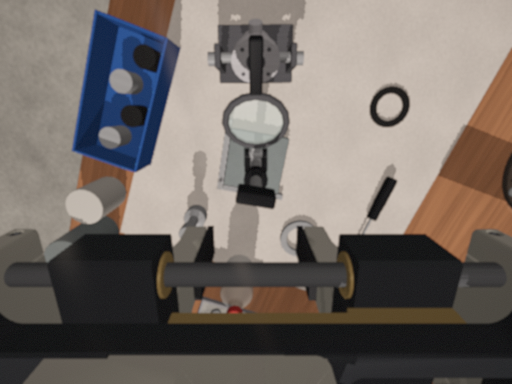

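```bash
python3 -m inch '[[60,0,0,0,0.6],[128,0,40,0,0.6],[128,0,80,0,0.6],[128,0,120,0,0.6],[128,0,170,0,0.6],[128,0,200,0,0.6],[128,0,200,0,0.6],[128,0,200,0,0]]'; python3 -m inch '[[0,0,0,0,0],[0,0,0,0,0],[0,0,0,0,0],[0,0,0,0,0],[0,0,0,0,0],[0,0,0,0,0]]'; python3 -m inch '[[-2,0,-3,0,0],[-4,0,-6,0,0],[-7,0,-9.5,0,0],[-7,0,-9.5,0,0],[-7,0,-9.5,0,0],[-7,0,-9.5,0,0.4],[-7,0,-9.5,0,0.6],[-7,0,-9.5,0,0.6]]'; python3 -m inch '[[0,0,-20,0,0.6],[0,0,-60,0,0.6],[0,0,-120,0,0.6],[-60,0,-180,0,0.6],[-120,0,-190,0,0.6],[-120,0,-190,0,0.6],[-120,0,-190,0,0.6]]'
python3 meas.py w9; python3 lens.py w9
```

```text
time_s: 23.85
position: [0.6766, 0.0568, 0.2187]
eef_rot: [-179.9, -0.0, -70.1]
ft_force: [-0.2, -0.1, 0.7]
gripper_width: 0.534
grip_force: 0.0
time_s: 24.6
position: [0.6759, 0.0575, 0.2178]
eef_rot: [-180.0, -0.0, -70.0]
ft_force: [0.5, -0.6, 1.9]
gripper_width: 0.18
grip_force: 30.0
time_s: 25.6
position: [0.6737, 0.0641, 0.2277]
eef_rot: [-179.9, -0.0, -70.0]
ft_force: [-0.9, -0.0, -0.2]
gripper_width: 0.456
grip_force: 0.0
time_s: 26.48
position: [0.6321, 0.1781, 0.4175]
eef_rot: [-179.9, 0.0, -69.9]
ft_force: [1.0, 0.3, -0.3]
gripper_width: 0.597
grip_force: 0.0
foot 1341
foot plane (array([0.61954835, 0.20758213, 0.0178398 ]), array([ 4.24867105e-04, -1.29613717e-03,  9.99999070e-01]), np.float64(0.0007664280068685075), np.float64(0.07815120760409007), np.float64(-71.85112206035086), 661)
lens 2334 (array([0.65219637, 0.12496003, 0.19340466]), array([-0.21014955,  0.57861462,  0.78806236]), np.float64(0.0006559000586828257), np.float64(37.995196702038996), np.float64(109.96073460084722), 1808)
handle 741 [ 0.2825347  -0.7680599   0.574681    0.6744746   0.06264088  0.25105062] az -69.803696 tilt 35.077293
az from mast -69.90156287982617
face 891 (array([0.68558574, 0.03278388, 0.09144846]), array([-0.22227376,  0.60016302,  0.76837408]), np.float64(0.0006900311496764594), np.float64(39.791893671248985), np.float64(110.32239479991848), 793)
```

```bash
cat > lens2.py <<'E'
from h import *
import sys
d=np.load(sys.argv[1]+'.npz'); P=d['P']; mast=np.array([.6222,.2055]); a=np.radians(-69.9); t=np.radians(38)
e=np.array([np.cos(a),np.sin(a),0]); dr=e*np.cos(t)+np.array([0,0,np.sin(t)]); n=-e*np.sin(t)+np.array([0,0,np.cos(t)])
c=np.r_[mast,.155]+.04*e+.06*dr; D=P-c; h=D@n; r=np.linalg.norm(D-h[...,None]*n,axis=-1)
m=(abs(h)<.015)
for nm,lo,hi in (('glass',0,.034),('rim',.0395,.0455),('all',0,.046)):
    k=m&(r>lo)&(r<hi); s=plane(P[k]); print(nm,k.sum(),s[3].round(2),s[4].round(2),'std',s[2].round(5),'h',np.median(h[k]).round(4), 'n.face',np.degrees(np.arccos(s[1]@np.array([-.2215,.6000,.7687]))).round(2))
    v=(D[k]@dr); print([np.median(h[k][(v>x)&(v<x+.015)]).round(4) if ((v>x)&(v<x+.015)).sum() else None for x in np.arange(-.045,.045,.015)])
E
python3 lens2.py w9; python3 lens2.py w8
```

```text
glass 1494 38.22 110.16 std 0.00044 h 0.0019 n.face 1.58
[np.float64(0.0017), np.float64(0.0017), np.float64(0.0018), np.float64(0.0018), np.float64(0.002), np.float64(0.0019)]
rim 644 38.12 110.13 std 0.00063 h 0.0044 n.face 1.68
[np.float64(0.0045), np.float64(0.0043), np.float64(0.0043), np.float64(0.0045), np.float64(0.0044), np.float64(0.0045)]
all 2747 38.57 110.21 std 0.001 h 0.0022 n.face 1.24
[np.float64(0.0035), np.float64(0.0019), np.float64(0.002), np.float64(0.002), np.float64(0.0022), np.float64(0.0037)]
glass 1541 35.49 109.95 std 0.00049 h -0.0009 n.face 4.29
[np.float64(0.0006), np.float64(0.0002), np.float64(-0.0005), np.float64(-0.0011), np.float64(-0.0018), np.float64(-0.0021)]
rim 668 35.53 110.09 std 0.0006 h 0.0011 n.face 4.25
[np.float64(0.0035), np.float64(0.0027), np.float64(0.0021), np.float64(0.0015), np.float64(0.0009), np.float64(0.0001)]
all 2840 35.91 110.13 std 0.00105 h -0.0004 n.face 3.87
[np.float64(0.0025), np.float64(0.0004), np.float64(-0.0003), np.float64(-0.001), np.float64(-0.0015), np.float64(-0.0006)]
```

View pics/w9r.png

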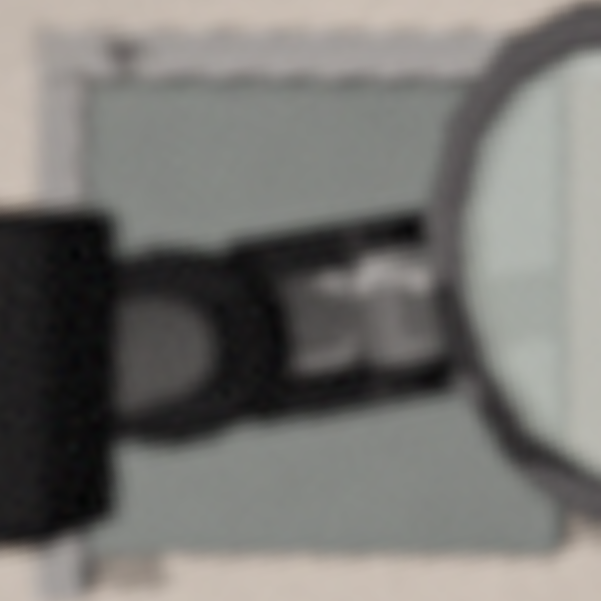

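```bash
python3 -m inch '[[60,0,0,0,0.6],[122,0,40,0,0.6],[122,0,80,0,0.6],[122,0,120,0,0.6],[122,0,165,0,0.6],[122,0,193,0,0.6],[122,0,193,0,0.6],[122,0,193,0,0]]'; python3 -m inch '[[0,0,0,0,0],[0,0,0,0,0],[0,0,0,0,0],[0,0,0,0,0],[0,0,0,0,0],[0,0,0,0,0]]'; python3 -m inch '[[-2,0,-2.5,0,0],[-4,0,-5,0,0],[-5.5,0,-7,0,0],[-5.5,0,-7,0,0],[-5.5,0,-7,0,0],[-5.5,0,-7,0,0.4],[-5.5,0,-7,0,0.6],[-5.5,0,-7,0,0.6]]'; python3 -m inch '[[0,0,-20,0,0.6],[0,0,-60,0,0.6],[0,0,-120,0,0.6],[-60,0,-180,0,0.6],[-120,0,-190,0,0.6],[-120,0,-190,0,0.6],[-120,0,-190,0,0.6]]'
python3 meas.py w10; python3 lens2.py w10
```

```text
time_s: 27.52
position: [0.6749, 0.0615, 0.2252]
eef_rot: [-179.9, -0.0, -70.1]
ft_force: [-0.3, 0.9, 0.4]
gripper_width: 0.536
grip_force: 0.0
time_s: 28.28
position: [0.6741, 0.0622, 0.2243]
eef_rot: [-180.0, -0.0, -70.0]
ft_force: [-0.9, -0.7, 2.2]
gripper_width: 0.179
grip_force: 30.0
time_s: 29.28
position: [0.6726, 0.0675, 0.2317]
eef_rot: [-179.9, -0.0, -70.0]
ft_force: [0.8, -0.2, 0.7]
gripper_width: 0.461
grip_force: 0.0
time_s: 30.15
position: [0.6309, 0.1814, 0.4215]
eef_rot: [-179.9, 0.0, -69.9]
ft_force: [-1.0, -0.8, -0.5]
gripper_width: 0.601
grip_force: 0.0
foot 1318
foot plane (array([0.61980534, 0.20727627, 0.01788443]), array([-8.68022849e-04,  3.17746865e-03,  9.99994575e-01]), np.float64(0.0008217565960969461), np.float64(0.1887268524570133), np.float64(105.27929244176518), 667)
glass 1478 38.78 109.88 std 0.00046 h 0.0024 n.face 1.07
[np.float64(0.002), np.float64(0.0021), np.float64(0.0022), np.float64(0.0025), np.float64(0.0026), np.float64(0.0027)]
rim 643 38.71 110.02 std 0.00061 h 0.0051 n.face 1.12
[np.float64(0.0045), np.float64(0.0047), np.float64(0.005), np.float64(0.0052), np.float64(0.0053), np.float64(0.0054)]
all 2714 38.92 110.17 std 0.00106 h 0.0028 n.face 0.92
[np.float64(0.0039), np.float64(0.0024), np.float64(0.0024), np.float64(0.0027), np.float64(0.0029), np.float64(0.0047)]
```

```bash
python3 - <<'E'
import cv2,numpy as np
for n in ('w4r','w9r','w10r'):
    g=cv2.cvtColor(cv2.imread(f'pics/{n}.png'),cv2.COLOR_BGR2LAB).astype(float)
    L=g[...,0]
    out=[]
    for c0,c1 in ((160,220),(400,430),(450,520)):   # far (-x) edge rows
        p=L[520:580,c0:c1].mean(1); d=abs(np.gradient(cv2.GaussianBlur(p[:,None],(1,9),0)[:,0])); out.append((520+(d*np.arange(60)).sum()/d.sum()).round(1)); out.append(520+int(d.argmax()))
    print(n,'far edge',out)
    print('  top rows 64-96',L[64:97:2,200:380].mean(1).round(0).astype(int).tolist())
    print('  left cols 64-100',L[130:200,64:101:2].mean(0).round(0).astype(int).tolist(),L[440:500,64:101:2].mean(0).round(0).astype(int).tolist())
E
```

```text
w4r far edge [np.float64(555.8), 554, np.float64(553.2), 543, np.float64(556.0), 554]
  top rows 64-96 [161, 159, 156, 151, 144, 138, 131, 125, 121, 119, 120, 122, 126, 130, 132, 134, 136]
  left cols 64-100 [159, 159, 158, 156, 152, 146, 141, 135, 131, 129, 128, 128, 130, 133, 135, 136, 137, 137, 137] [158, 158, 157, 156, 153, 148, 143, 138, 134, 132, 132, 132, 133, 135, 137, 139, 140, 140, 140]
w9r far edge [np.float64(555.1), 556, np.float64(557.0), 558, np.float64(556.5), 557]
  top rows 64-96 [167, 165, 162, 158, 153, 148, 142, 138, 134, 131, 130, 130, 131, 133, 135, 137, 139]
  left cols 64-100 [163, 162, 161, 159, 157, 154, 150, 146, 143, 140, 138, 136, 135, 134, 135, 136, 137, 138, 140] [11, 11, 11, 12, 12, 11, 11, 10, 9, 9, 9, 8, 8, 9, 9, 9, 9, 10, 12]
w10r far edge [np.float64(555.5), 556, np.float64(558.0), 559, np.float64(557.9), 558]
  top rows 64-96 [167, 165, 162, 158, 153, 147, 142, 136, 132, 129, 128, 128, 129, 131, 134, 136, 138]
  left cols 64-100 [163, 162, 161, 159, 156, 153, 149, 145, 141, 137, 135, 132, 132, 131, 132, 133, 135, 137, 139] [16, 15, 14, 13, 12, 12, 11, 10, 10, 9, 9, 9, 10, 10, 11, 11, 10, 9, 9]
```

```bash
python3 -c "
from bench import arm
print(arm.close_job())"
```

```text
the job is handed in; nothing more can be done
None
```

I handed the job in at about 30 s: the stand's foot is home against both bars (gap under about 0.5 mm by camera), the lens is within about 1° of parallel to the flange face, the gripper has let go and is clear, and I saw no sign of it touching anything else.

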